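Dipstick check on a hydraulic power pack

TASK

Check the oil on the blue power pack: press the red stop button fully and let it come back up, then press the yellow vent button fully and let it up, and leave the green start button alone. Then take the orange-handled dipstick from its rest, push it down the slanting guide tube until its brass collar stops on the tube's mouth, and draw it right out again. Finish still holding the dipstick in the gripper, level and still, with its tip about 10 cm above the white drip tray so that it can be read; do not disturb the spray can, bracket or spanner.

Things in the scene. Friction and masses are not known exactly. Their poses are not given: they have to be found in the camera images.
- pack: Hydraulic power pack, fixed: blue tank with aluminium top, 200 (x) x 180 (y) x 110 mm high; origin under its centre, z up; may be turned about z. On top: a grey motor along x at y = -52, up to 169 mm high; a valve block at x = -70, y = +30, up to 152 mm; three push buttons in a row along x (x = 0, 40, 80; y = +35 mm; colour order varies). Guide tube on the +y side.
- tube: Guide tube, fixed to the pack: steel, 130 mm long, 20 mm outside, bore 12 mm, flared brass mouth 34 mm wide with 26 mm opening, 145 mm above the table. Origin: centre of the mouth's rim; z axis points out along the tube, 25 degrees above the horizontal, along the pack's +x (away from the robot). The stick enters along -z, its tip sloping 25 degrees down towards the robot.
- red_top (a point): Centre of the top of the red stop button, 22 mm across, its top 132 mm above the table (22 mm above the pack's top plate); pressed straight down.
- yellow_top (a point): Centre of the top of the yellow vent button, same size.
- green_top (a point): Centre of the top of the green start button, same size; not to be pressed.
- red (a joint): Travel of the red button: 0 up, 0.006 m fully down; spring return, starts to move at 1.5 N, fully down at 5 N. Counts as pressed beyond 4 mm.
- yellow (a joint): Travel of the yellow button, same values.
- green (a joint): Travel of the green button, same values.
- dipstick: Dipstick, loose, 0.08 to 0.17 kg, lying level in its rest. Origin on its axis at the tip-side face of the collar (which stops on the tube's rim); x axis from tip to handle, z up as it lies. Steel rod 8 mm thick, x = -120 (tip) to 0; brass collar 34 mm across, x = 0 to 7; square neck 10 mm, to x = 32; orange handle x = 32 to 104 mm, 16 mm wide (y), 22 mm tall (z).
- tip (a point): Tip of the dipstick's rod, 120 mm from the collar face, with dark reading rings near it.
- grip (a point): Middle of the dipstick's orange handle, on the axis, 68 mm from the collar face; pinch the handle here across its 16 mm width. 60 mm above the table in the rest; free space below and to both sides.
- rest: Dipstick rest, fixed: aluminium base 170 x 70 x 8 mm with two low forks, open at the top, that hold the rod (85 mm tipwards of the collar face) and the neck (19 mm handlewards); prongs reach 63 mm above the table. Origin on the table below the collar face, x along the stick towards the handle. Lift the stick straight up by 20 mm to clear it.
- tray: White drip tray, fixed, 160 (x) x 140 (y) mm, rim 18 mm high; origin at the centre of its underside on the table. May be turned about z.
- spray_can: Bystander: standing steel can with yellow label, 52 mm across, 130 mm high; origin at the centre of its foot.
- bracket: Bystander: loose aluminium angle bracket, 80 x 50 mm, 50 mm high; origin under the middle of its foot.
- spanner: Bystander: spanner 160 mm long lying on the table, its length along its x; origin near its middle.
Mind the look-alikes: they are no part of the job. What is shaped like the dipstick but purple is not meant.

How it is judged:
By the outcome, as a careful person would: the job done as asked, in the order asked, and still so for the second after the job is handed in, while the arm keeps its last pose, push and grip.
It also fails if it takes over 70 s, if anything falls off the work surface, if the arm or the gripper's body presses on something with over 40 N, if the wrist force passes 120 N, or if a joint passes its speed limit or range.

ROBOT

A 6-joint arm with a two-finger parallel gripper is mounted at the origin on the work surface. World frame = base frame: x ahead of the robot, y to its left, z up, the work surface at z = 0. Lengths are in mm, angles in rad, forces in N, time in s.
With the tool pointing down it reaches from about 400 to 925 mm from the base axis. Payload 12.5 kg.
Tool frame: the origin (TCP) lies on the centre line of the jaws, within the pads' length; the fingertips stand 8 mm ahead of it and the grasp point (between the pads) lies 11 mm behind it; z points along the fingers, y is the line along which they close (so a half turn about z gives the same grasp; the last joint's range is limited). The gripper opens to 95 mm and grips with 3 to 60 N. Pads are 20 mm wide; open, the fingers measure 119 mm over their backs; the gripper's body (75 mm by 180 mm) begins 59 mm behind the grasp point.
Start: joints at [-1.24, 0.491, 1.559, -0, 1.092, -0.106], TCP at [264.425, -566.326, 222.661] pointing down, gripper open.
Joint ranges: [-3.1, 3.1], [-0.84, 2.19], [0.05, 2.79], [-1.13, 4.28], [0.06, 2.93], [-2.69, 2.69]. Speed limits (rad/s): [2.22, 2.22, 2.79, 3.14, 3.14, 3.14].

INTERFACE

Orientations are given as a 3x3 rotation matrix whose columns are the frame's x, y, z axes.
In Python, from cell import arm gives the robot as it stands.
- The arm moves only by the tool play_rows, never from a script. Its arguments are lists of equal length, an entry for each row: "travel": the shift along the world's x, y, z in cm, a list of three; "rot": the turn, a rotation vector about the world's x, y, z in rad, a list of three; "gripper": the finger opening in cm, from 0 to 9.51. In form: {"travel": [[tx, ty, tz], ...], "rot": [[rx, ry, rz], ...], "gripper": [gripper, ...]}. A call has 1 to 10 rows; each row shifts and turns the commanded pose from where the row before left it; what a row does not reach is not made up. A row lasts 1/8 s, in which the tool goes at most 62.5 mm and 10.7 degrees, less where a joint would pass 70% of its speed; a pose out of reach is approached as far as the arm can. A call is refused whole if a number of a shift passes 6.25 or a number of a turn 0.188, either way. A call with a gripper value outside its range is refused whole. The fingers move at their own pace and stop on an object; "grip_force" is the grip in N (left out, the last holds). Time passes only in rows, so rows that do not move let the fingers close. It gives the time, the measured TCP pose, the force, the opening and the grip force at its end, in the units of the state.
- arm.observe(): the state, without advancing time (a new reading comes with each control period).
- arm.get_image(name): name is "side" or "top"; returns (picture, depth): 420x560x3 uint8, red, green, blue; 420x560 float32, mm along the optical axis (not along the pixel's ray), 0 where there is no reading.
- arm.calibration(name): a dict with "mtx" (3x3 intrinsics, pixels), "dist" ([k1, k2, p1, p2, k3] as OpenCV has them; the pictures are not rectified), "view" (4x4, takes a point from world to camera coordinates). Camera axes: x right, y down, z forward; pixel columns grow to the right and rows downward; lengths in mm; the calibration is good to about 2 mm. A picture is of the moment at which its call begins. calibration takes no time and is no camera call.
- arm.sign_off(): hands the job in; it is judged then, once.
The state is a dict: "time": time; "joints": joint angles; "dq": joint speeds; "joint_efforts": joint torques, N m; "position": TCP position; "ee_rot": TCP orientation; "ft_force": force on the tool from outside, world axes, zero at the start; "moment": the same for the moment, N m; "finger_gap": opening from 0.0 (shut) to 1.0 (fully open); "grasp_force": force on a finger pad.
Only numpy, scipy, OpenCV 4.12 (cv2) and the standard library are available. Lean on these libraries where they do the work, as an engineer would, in place of code of your own. Each camera call takes 0.05 s, during which the arm holds its last target. There are 200 camera calls.

## Working session

There is one attempt and no reset: what is moved stays moved. The work goes in short steps, Python scripts to look and compute and a tool call to move; the robot and the scene stay as the last step left them, time stands still between calls to the robot, and variables do not carry over. Pictures are saved under pics/ and viewed, at most 10 in all, crops included, and the job is handed in when it is done.

Besides the shell and the picture viewer there is one more tool, called after "Emit:" as name(argument=value, ...) on one line, values as JSON. play_rows: Moves the arm, as the interface text tells. Its arguments: {"type":"object","properties":{"travel":{"type":"array"},"rot":{"type":"array"},"gripper":{"type":"array"},"grip_force":{"type":"number"}},"required":["travel","rot","gripper"]}

```bash
mkdir -p pics; ls
cat > h.py <<'E'
import numpy as np, cv2
from cell import arm
def grab(n):
    im,d=arm.get_image(n); c=arm.calibration(n)
    return im,d,c
def save(im,p): cv2.imwrite('pics/'+p,cv2.cvtColor(im,cv2.COLOR_RGB2BGR))
def cloud(d,c):
    h,w=d.shape; u,v=np.meshgrid(np.arange(w),np.arange(h))
    n=cv2.undistortPoints(np.stack([u,v],-1).reshape(-1,1,2).astype(float),np.array(c['mtx']),np.array(c['dist'])).reshape(h,w,2)
    P=np.dstack([n*d[...,None],d]); V=np.array(c['view'])
    return (P-V[:3,3])@V[:3,:3]
def ray(px,c,z):
    n=cv2.undistortPoints(np.array(px,float).reshape(-1,1,2),np.array(c['mtx']),np.array(c['dist'])).reshape(-1,2)
    V=np.array(c['view']);R=V[:3,:3];o=-R.T@V[:3,3]
    D=np.c_[n,np.ones(len(n))]@R
    return o+D*((z-o[2])/D[:,2])[:,None]
E
python3 - <<'E'
from h import *
for n in('top','side'):
    im,d,c=grab(n); save(im,n+'0.png'); np.savez('/tmp/%s0.npz'%n,im=im,d=d)
    V=np.array(c['view']); print(n,(-V[:3,:3].T@V[:3,3]).round(),V[2,:3].round(2),(d>0).mean())
E
```

```text
pics
top [ 285.  -17. 1427.] [ 0.15  0.01 -0.99] 0.995875850340136
side [-190. -715. 1146.] [ 0.49  0.49 -0.72] 0.9959991496598639
```

View pics/top0.png

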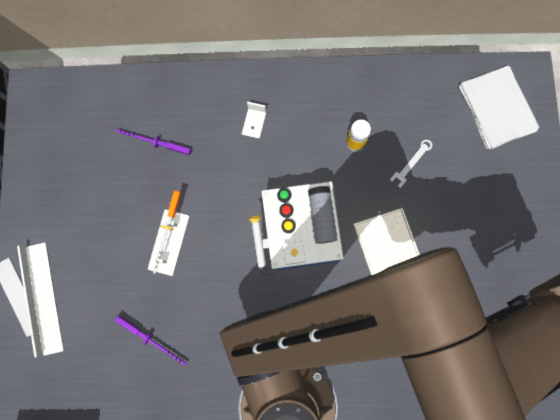

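View pics/side0.png

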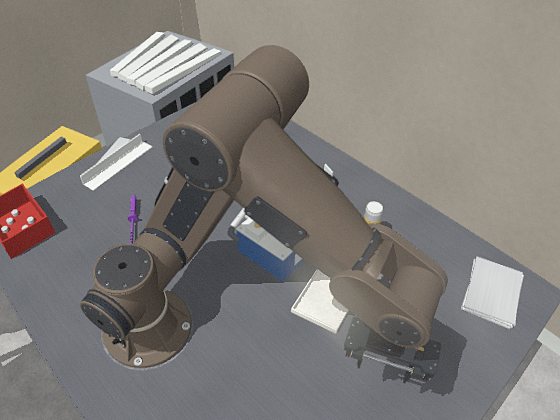

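The top view shows the buttons green (284,195), red (286,210) and yellow (288,226). The tube mouth is at (255,218), the dipstick handle at (175,203) with its tip near (157,270), and a tray at (388,242). The side view is mostly blocked by the arm.

```bash
python3 - <<'E'
from h import *
f=np.load('/tmp/top0.npz');im=f['im'];d=f['d'];c=arm.calibration('top')
P=cloud(d,c);hsv=cv2.cvtColor(im,cv2.COLOR_RGB2HSV);H,S,V=hsv[...,0].astype(int),hsv[...,1],hsv[...,2]
def box(x0,x1,y0,y1):
    m=np.zeros(H.shape,bool);m[y0:y1,x0:x1]=1;return m
def cen(m,z=None):
    v,u=np.nonzero(m);p=np.array([u.mean(),v.mean()]);zz=np.median(P[m][:,2]);print(m.sum(),p.round(1),'z',zz.round(1),'xy',np.median(P[m],0).round(1), 'ray',ray([p],c,zz if z is None else z)[0].round(1))
b=box(272,302,182,238)
for n,h in(('red',(H<8)|(H>172)),('yel',(H>22)&(H<36)),('grn',(H>45)&(H<85))):
    print(n);cen(b&h&(S>150)&(V>90),132)
print('handle');m=box(150,195,170,225)&(H>3)&(H<20)&(S>150);cen(m,71)
q=np.argwhere(m)[:,::-1].astype(np.float32);print(cv2.minAreaRect(q)); bp=cv2.boxPoints(cv2.minAreaRect(q));print(ray(bp,c,71).round(1))
# pack top plate
m=box(240,350,170,280)&(abs(P[...,2]-110)<6);m=cv2.morphologyEx(m.astype(np.uint8),cv2.MORPH_OPEN,np.ones((3,3)))>0
r=cv2.minAreaRect(P[m][:,:2].astype(np.float32));print('pack',r)
# tray
m=box(340,440,190,290)&(V>150)&(S<60)&(P[...,2]<40);print('tray',cv2.minAreaRect(P[m][:,:2].astype(np.float32)),np.percentile(P[m][:,2],[5,50,95]))
m=box(455,540,60,150)&(V>150)&(S<60);print('tray2',cv2.minAreaRect(P[m][:,:2].astype(np.float32)),np.percentile(P[m][:,2],[5,50,95]))
m=box(244,268,210,275)&(P[...,2]>60);
for v in range(212,274,4): print(v,[int(t) for t in P[v,244:270:2,2]])
E
python3 - <<'E'
from h import *
im=cv2.imread('pics/top0.png');cv2.imwrite('pics/crop1.png',cv2.resize(im[160:300,140:340],None,fx=4,fy=4,interpolation=cv2.INTER_CUBIC))
print(arm.observe())
E
```

```text
red
68 [285.8 209.4] z 131.4 xy [503.3 -12.3 131.4] ray [503.2 -12.  132. ]
yel
68 [288.  225.1] z 131.3 xy [463.4 -16.2 131.3] ray [463.5 -16.2 132. ]
grn
53 [283.6 193.9] z 132.5 xy [542.3  -8.3 132.5] ray [542.8  -7.6 132. ]
handle
186 [173.7 203.1] z 70.1 xy [540.7 284.1  70.1] ray [538.9 283.6  71. ]
((173.48114013671875, 203.5660400390625), (7.28010892868042, 26.647947311401367), 15.945395469665527)
[[506.8 303.   71. ]
 [575.  283.9  71. ]
 [569.  265.2  71. ]
 [501.  284.4  71. ]]
pack ((465.4263916015625, -34.405921936035156), (200.5116729736328, 212.72654724121094), 5.993631362915039)
tray ((422.7591552734375, -254.13494873046875), (144.1194305419922, 202.86004638671875), 20.493541717529297) [-0.26427637  4.84840529 17.76251874]
tray2 ((623.2549438476562, -335.12091064453125), (235.6612091064453, 897.501220703125), 32.03379821777344) [13.13475753 25.07893375 30.18067689]
212 [6, 0, 0, 3, 7, 4, -1, 0, -2, 1, 106, 110, 114]
216 [2, 3, 0, -2, 133, 134, 135, 139, 147, 2, -2, 112, 115]
220 [0, -2, 0, 153, 155, 155, 152, 150, 4, 0, -3, 112, 108]
224 [-3, 0, 2, 2, 144, 150, 150, 1
[... 799 characters left out ...]
 1.09171323e+00, -1.05579586e-01]), 'dq': array([-0.00128019, -0.00028061, -0.00147473,  0.00159015,  0.0027794 ,
       -0.00046627]), 'joint_efforts': array([ 2.72881371e-03, -6.13621187e+01, -2.58606684e+01,  6.93399506e-02,
        4.70374105e-02, -4.69106396e-05]), 'position': array([ 264.35753623, -566.11644683,  222.11037722]), 'ee_rot': array([[ 9.06111347e-01,  4.23039132e-01, -3.45039171e-04],
       [ 4.23039263e-01, -9.06110847e-01,  9.56374174e-04],
       [ 9.19399648e-05, -1.01254661e-03, -9.99999483e-01]]), 'ft_force': array([ 0.46327791,  0.73073142, -0.14517259]), 'moment': array([ 0.02244417, -0.01327021,  0.00149013]), 'grasp_force': 0.0, 'finger_gap': 0.9993201569686958}
```

View pics/crop1.png

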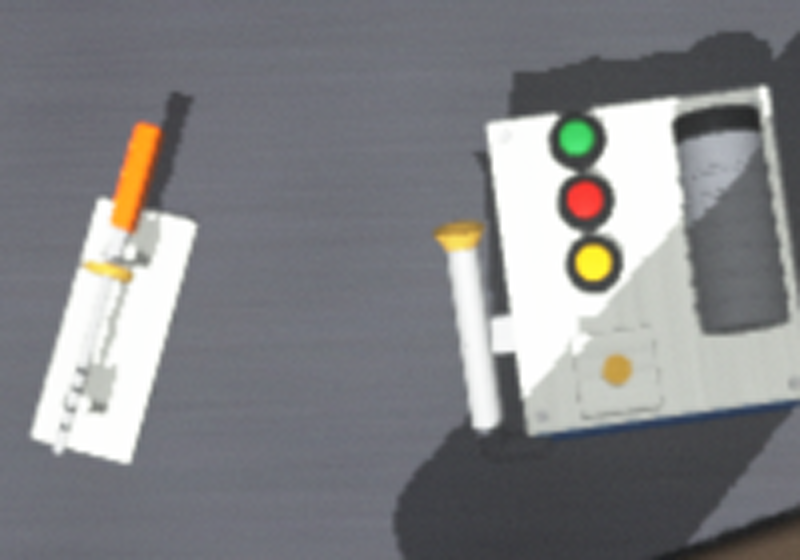

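The pack's yaw is about +0.103 rad, from the line of buttons. Next I close the gripper and move over the red button.

Emit:
play_rows(travel=[[2, 4.62, 0], [2, 4.62, 0], [2, 4.62, 0], [2, 4.62, 0], [2, 4.62, 0], [2, 4.62, 0], [2, 4.62, 0], [2, 4.62, 0], [2, 4.62, 0], [2, 4.62, 0]], rot=[[0, 0, 0.12], [0, 0, 0.12], [0, 0, 0.12], [0, 0, 0.12], [0, 0, 0.12], [0, 0, 0.12], [0, 0, 0.12], [0, 0, 0.12], [0, 0, 0.12], [0, 0, 0.12]], gripper=[0, 0, 0, 0, 0, 0, 0, 0, 0, 0], grip_force=10)

```text
time: 1.35
position: [464.8, -102.7, 222.6]
ee_rot: [[-0.07, 0.998, -0.0], [0.998, 0.07, 0.0], [0.0, 0.0, -1.0]]
ft_force: [0.1, 0.4, 0.6]
finger_gap: 0.023
grasp_force: 0.0
```

Run:
```python
from h import *
f=np.load('/tmp/top0.npz');im=f['im'];d=f['d'];c=arm.calibration('top')
P=cloud(d,c)
u,v=np.meshgrid(np.arange(560),np.arange(420))
o=np.array([467.1,-50.9]);a=.103;R=np.array([[np.cos(a),np.sin(a)],[-np.sin(a),np.cos(a)]])
L=(P[...,:2]-o)@R.T;z=P[...,2]
m=(u>244)&(u<275)&(v>212)&(v<275)&(L[...,1]>93)&(z>70)
for k in range(-60,130,10):
    s=m&(L[...,0]>=k)&(L[...,0]<k+10)
    if s.any(): print(k,s.sum(),'y',np.median(L[s][:,1]).round(1),(L[s][:,1].min().round(1),L[s][:,1].max().round(1)),'z',np.median(z[s]).round(1))
o=arm.observe();print(o['position'].round(1),o['joints'].round(3),o['finger_gap'],o['ft_force'].round(1),o['time'])
```

```text
-60 32 y 114.8 (np.float64(105.6), np.float64(123.8)) z 114.6
-50 47 y 111.7 (np.float64(93.7), np.float64(125.1)) z 117.4
-40 50 y 108.9 (np.float64(93.0), np.float64(125.1)) z 119.8
-30 48 y 111.1 (np.float64(94.2), np.float64(124.6)) z 127.3
-20 34 y 114.9 (np.float64(105.6), np.float64(125.4)) z 133.0
-10 35 y 115.4 (np.float64(105.6), np.float64(125.4)) z 138.2
0 33 y 115.6 (np.float64(106.0), np.float64(124.5)) z 143.6
10 37 y 114.9 (np.float64(105.8), np.float64(125.4)) z 149.4
20 37 y 116.1 (np.float64(100.6), np.float64(130.5)) z 152.2
30 20 y 114.9 (np.float64(103.3), np.float64(128.2)) z 135.2
[ 464.8 -102.7  222.6] [-0.356  0.28   1.912  0.     0.95  -0.426] 0.023133083733868284 [0.1 0.4 0.6] 1.35
```

Emit:
play_rows(travel=[[1.93, 4.53, 0], [1.92, 4.54, 0], [0, 0, -3], [0, 0, -3], [0, 0, -1.6], [0, 0, -0.5], [0, 0, -0.4], [0, 0, 0]], rot=[[0, 0, 0], [0, 0, 0], [0, 0, 0], [0, 0, 0], [0, 0, 0], [0, 0, 0], [0, 0, 0], [0, 0, 0]], gripper=[0, 0, 0, 0, 0, 0, 0, 0])

```text
time: 2.35
position: [502.9, -13.6, 138.0]
ee_rot: [[-0.066, 0.998, 0.0], [0.998, 0.066, 0.0], [0.0, 0.0, -1.0]]
ft_force: [-1.9, 0.3, 2.5]
finger_gap: 0.004
grasp_force: 1.3
```

Emit:
play_rows(travel=[[0, 0, -0.2], [0, 0, -0.2], [0, 0, -0.05], [0, 0, 0], [0, 0, 0]], rot=[[0, 0, 0], [0, 0, 0], [0, 0, 0], [0, 0, 0], [0, 0, 0]], gripper=[0, 0, 0, 0, 0])

```text
time: 2.98
position: [503.0, -13.6, 134.1]
ee_rot: [[-0.066, 0.998, 0.001], [0.998, 0.066, -0.0], [-0.0, 0.001, -1.0]]
ft_force: [-4.6, 0.6, 14.1]
finger_gap: 0.007
grasp_force: 7.4
```

Emit:
play_rows(travel=[[0, 0, 1.2], [0, 0, 1.3], [-2, -0.1, 0], [-1.95, -0.1, 0], [0, 0, 0], [0, 0, -1.3], [0, 0, -0.8], [0, 0, -0.35], [0, 0, -0.05], [0, 0, 0]], rot=[[0, 0, 0], [0, 0, 0], [0, 0, 0], [0, 0, 0], [0, 0, 0], [0, 0, 0], [0, 0, 0], [0, 0, 0], [0, 0, 0], [0, 0, 0]], gripper=[0, 0, 0, 0, 0, 0, 0, 0, 0, 0])

```text
time: 4.22
position: [464.2, -15.7, 134.0]
ee_rot: [[-0.066, 0.998, 0.002], [0.998, 0.066, -0.0], [-0.0, 0.002, -1.0]]
ft_force: [-3.9, 0.8, 20.0]
finger_gap: 0.005
grasp_force: 9.9
```

Emit:
play_rows(travel=[[0, 0, 2], [0, 0, 3.5], [0, 0, 3.5], [1.2, 5, 0], [1.2, 5, 0]], rot=[[0, 0, 0], [0, 0, 0], [0, 0, 0.14], [0, 0, 0.14], [0, 0, 0.14]], gripper=[0, 0, 0, 5, 5])

```text
time: 4.85
position: [488.0, 85.3, 223.2]
ee_rot: [[-0.47, 0.883, 0.001], [0.883, 0.47, 0.0], [-0.0, 0.0, -1.0]]
ft_force: [0.1, -0.3, -0.1]
finger_gap: 0.159
grasp_force: 0.0
```

```bash
python3 - <<'E'
from h import *
for n in('top','side'):
    im,d,c=grab(n); save(im,n+'1.png'); np.savez('/tmp/%s1.npz'%n,im=im,d=d)
    P=cloud(d,c);hsv=cv2.cvtColor(im,cv2.COLOR_RGB2HSV).astype(int)
    m=(hsv[...,0]>3)&(hsv[...,0]<20)&(hsv[...,1]>140)&(hsv[...,2]>80)&(abs(P[...,0]-538)<60)&(abs(P[...,1]-284)<60)
    if m.sum()<10: print(n,'none');continue
    t=m&(abs(P[...,2]-71)<6)
    r=cv2.minAreaRect(P[t][:,:2].astype(np.float32));print(n,m.sum(),t.sum(),r,np.median(P[t],0))
    q=P[t][:,:2];w,v=np.linalg.eigh(np.cov(q.T));print(v[:,1],q.mean(0))
    if n=='top':
        k=(hsv[...,1]<60)&(hsv[...,2]>140)&(P[...,2]<40)&(abs(P[...,0]-425)<150)&(abs(P[...,1]+254)<130)
        k=cv2.morphologyEx(k.astype(np.uint8),cv2.MORPH_OPEN,np.ones((3,3)))>0
        print('tray',k.sum(),cv2.minAreaRect(P[k][:,:2].astype(np.float32)),np.percentile(P[k][:,2],[5,50,95]))
E
cd pics; python3 -c "
import cv2
a=cv2.imread('top1.png');b=cv2.imread('side1.png');cv2.imwrite('both1.png',cv2.resize(cv2.hconcat([a,b]),(800,300)))"
```

```text
top 195 145 ((537.7586669921875, 284.4491882324219), (16.60723876953125, 70.39230346679688), 76.5875473022461) [534.96042963 284.89574785  71.19048248]
[-0.97061341  0.24064415] [536.07968679 284.69729635]
tray 3258 ((422.86968994140625, -286.16058349609375), (166.73609924316406, 149.62571716308594), 16.24582290649414) [-0.64918652  4.90694873 18.52011395]
side 113 61 ((535.2679443359375, 283.8001403808594), (16.043163299560547, 62.866275787353516), 75.10667419433594) [533.49303346 286.08515233  70.86755872]
[-0.95603309  0.2932588 ] [533.3678102  284.86795183]
```

View pics/both1.png

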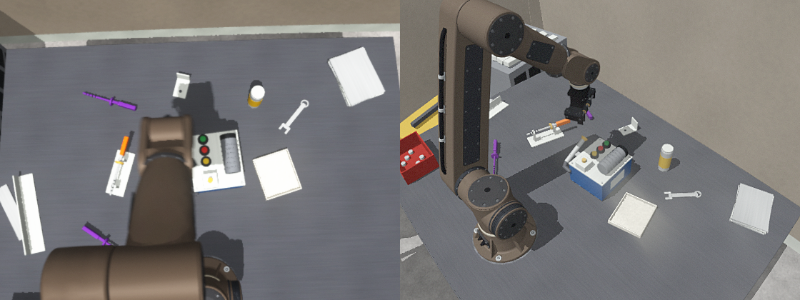

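Emit:
play_rows(travel=[[1.22, 4.98, 0], [1.22, 4.98, 0], [1.22, 4.98, 0], [1.22, 4.98, 0], [0, 0, -4], [0, 0, 0]], rot=[[0, 0, 0.165], [0, 0, 0.165], [0, 0, 0.165], [0, 0, 0.165], [0, 0, 0.165], [0, 0, 0]], gripper=[5, 5, 5, 5, 5, 5])

```text
time: 5.7
position: [535.0, 283.0, 180.3]
ee_rot: [[-0.966, 0.258, -0.006], [0.258, 0.966, -0.002], [0.005, -0.004, -1.0]]
ft_force: [-0.7, -0.6, -0.4]
finger_gap: 0.526
grasp_force: 0.0
```

Run:
```python
from h import *
c=arm.calibration('top')
a=ray([[155,272.5],[177,191.25]],c,60);d=a[1]-a[0];print(a.round(1),np.arctan2(d[1],d[0]),np.hypot(*d[:2]))
f=np.load('/tmp/top1.npz');im=f['im'];P=cloud(f['d'],c)
m=(abs(P[...,2]-62)<12)&(P[...,0]>340)&(P[...,0]<590)&(abs(P[...,1]-310)<60)
e=np.array([np.cos(-.25),np.sin(-.25)]);L=(P[m][:,:2]-[537,284.4]);s=L@e;t=L@[-e[1],e[0]];z=P[m][:,2]
for k in range(-200,50,15):
    q=(s>=k)&(s<k+15)
    if q.any(): print(k,q.sum(),t[q].mean().round(1),t[q].min().round(1),t[q].max().round(1),z[q].mean().round(1))
o=arm.observe();print(o['joints'].round(3),o['finger_gap'])
```

```text
[[358.4 334.5  60. ]
 [573.  277.3  60. ]] -0.26040331785860726 222.08956429478715
-200 3 6.4 4.7 9.1 61.4
-185 18 4.4 0.9 8.4 64.1
-170 22 5.0 -5.3 17.0 62.6
-155 35 2.9 -8.0 15.1 62.8
-140 19 3.7 0.0 7.4 63.3
-125 17 2.9 -0.6 8.0 63.7
-110 19 2.9 -1.2 8.4 63.2
-95 18 2.3 -0.8 7.3 63.6
-80 29 0.5 -14.6 17.3 66.4
-65 39 0.7 -14.7 20.5 64.9
-50 40 0.9 -11.0 14.4 62.9
-35 38 -1.1 -8.5 8.2 67.9
-20 32 -1.4 -7.8 8.2 69.5
-5 31 -0.7 -7.5 7.9 69.0
10 35 0.0 -6.5 8.8 67.2
25 21 -1.1 -5.9 5.7 68.2
[ 0.377  0.509  1.653 -0.     0.986 -0.932] 0.5264378902952154
```

Emit:
play_rows(travel=[[0, 0, -4], [0, 0, -4], [0, 0, -2], [0, 0, 0], [0, 0, 0]], rot=[[0, 0, -0.005], [0, 0, 0], [0, 0, 0], [0, 0, 0], [0, 0, 0]], gripper=[5, 5, 5, 5, 5])

```text
time: 6.32
position: [537.1, 283.4, 84.8]
ee_rot: [[-0.964, 0.264, 0.002], [0.264, 0.964, 0.001], [-0.001, 0.001, -1.0]]
ft_force: [0.6, 0.4, 0.6]
finger_gap: 0.525
grasp_force: 0.0
```

Emit:
play_rows(travel=[[0, 0.05, -2], [0, 0, -1.5], [0, 0, -0.1], [0, 0, 0], [0, 0, 0], [0, 0, 0], [0, 0, 0], [0, 0, 0], [0, 0, 0]], rot=[[0, 0, 0], [0, 0, 0], [0, 0, 0], [0, 0, 0], [0, 0, 0], [0, 0, 0], [0, 0, 0], [0, 0, 0], [0, 0, 0]], gripper=[4, 2.5, 2.5, 2, 1.2, 1, 1, 1, 1], grip_force=40)

```text
time: 7.45
position: [536.7, 285.0, 47.9]
ee_rot: [[-0.965, 0.262, 0.002], [0.262, 0.965, 0.002], [-0.001, 0.002, -1.0]]
ft_force: [0.6, 5.6, -0.0]
finger_gap: 0.167
grasp_force: 39.6
```

Emit:
play_rows(travel=[[0, 0, 1], [0, 0, 2], [0, 0, 4], [0, 0, 5], [0, 0, 5], [0, 0, 1.2], [1.5, -2, 0], [3, -3.7, 0], [3, -3.7, 0], [3, -3.7, 0]], rot=[[0, 0, 0], [0, 0, 0], [0, 0, 0], [0, 0, 0], [0, 0, 0], [0, 0, 0], [0, 0, 0.09], [0, 0, 0.09], [0, 0, 0.09], [0, 0, 0.09]], gripper=[1, 1, 1, 1, 1, 1, 1, 1, 1, 1])

```text
time: 8.7
position: [641.6, 151.8, 228.2]
ee_rot: [[-0.995, -0.098, -0.001], [-0.098, 0.995, -0.0], [0.001, 0.0, -1.0]]
ft_force: [0.6, -0.2, -1.1]
finger_gap: 0.165
grasp_force: 39.8
```

Emit:
play_rows(travel=[[3, -3.5, 0], [2.5, -3, 0], [0, 0, 0], [0, 0, 0], [0, 0, 0]], rot=[[0.015, -0.145, 0], [0.015, -0.145, 0], [0.015, -0.144, 0], [0, 0, 0], [0, 0, 0]], gripper=[1, 1, 1, 1, 1])

```text
time: 9.32
position: [696.4, 88.4, 229.1]
ee_rot: [[-0.903, -0.096, 0.418], [-0.086, 0.995, 0.044], [-0.42, 0.004, -0.907]]
ft_force: [-0.1, -0.5, -1.0]
finger_gap: 0.164
grasp_force: 39.8
```

```bash
cat > look.py <<'E'
from h import *
import sys
k=sys.argv[1]
o=arm.observe();print(o['time'],o['position'].round(1),o['ee_rot'].round(4).tolist(),o['joints'].round(2),o['finger_gap'].round(3),o['ft_force'].round(1))
for n in('top','side'):
    im,d,c=grab(n); np.savez('/tmp/%s%s.npz'%(n,k),im=im,d=d); save(im,n+k+'.png')
E
python3 look.py 2; cd pics;  python3 -c "
import cv2
a=cv2.imread('top2.png')[150:300,180:380];b=cv2.imread('side2.png')[60:210,160:360];cv2.imwrite('both2.png',cv2.resize(cv2.hconcat([a,b]),(800,300),interpolation=cv2.INTER_CUBIC))"
```

```text
Traceback (most recent call last):
  File "look.py", line 4, in <module>
    o=arm.observe();print(o['time'],o['position'].round(1),o['ee_rot'].round(4).tolist(),o['joints'].round(2),o['finger_gap'].round(3),o['ft_force'].round(1))
                                                                                                              ^^^^^^^^^^^^^^^^^^^^^
AttributeError: 'float' object has no attribute 'round'
[ WARN:0@0.020] global loadsave.cpp:275 findDecoder imread_('top2.png'): can't open/read file: check file path/integrity
Traceback (most recent call last):
TypeError: 'NoneType' object is not subscriptable
```

```bash
sed -i "s/o\['finger_gap'\].round(3)/o['finger_gap']/" look.py
python3 look.py 2; cd pics;  python3 -c "
import cv2
a=cv2.imread('top2.png')[140:290,180:380];b=cv2.imread('side2.png')[60:210,360:560];cv2.imwrite('both2.png',cv2.resize(cv2.hconcat([a,cv2.imread('side2.png')[110:260,330:530]]),(800,300),interpolation=cv2.INTER_CUBIC))"
```

```text
9.325 [696.4  88.4 229.1] [[-0.9034, -0.0962, 0.4179], [-0.0858, 0.9954, 0.0437], [-0.4202, 0.0036, -0.9074]] [ 0.02  0.46  1.67  0.07  0.58 -1.69] 0.1639721769704826 [-0.1 -0.5 -1. ]
```

View pics/both2.png

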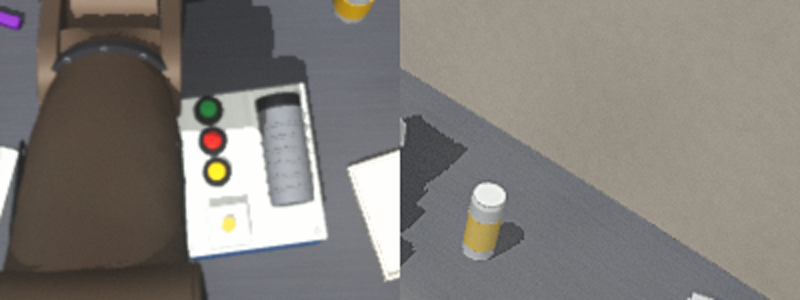

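The top view is blocked by the arm, and I took the side crop from the wrong area. The pack should be near (283,224) in the side view.

```bash
cd pics;  python3 -c "
import cv2
b=cv2.imread('side2.png');cv2.imwrite('s2.png',cv2.resize(b[120:260,200:380],None,fx=4,fy=4,interpolation=cv2.INTER_CUBIC))"
cd ..
python3 - <<'E'
from h import *
c=arm.calibration('side');
m=np.array([487,67.1,145]);a=np.array([.9015,.0932,.4226])
o=arm.observe();R=o['ee_rot'];g=o['position']-11*R[:,2];sx=-R[:,0]
pts=np.array([m,g,g-68*sx,g-188*sx,m-130*a])
V=np.array(c['view']);p,_=cv2.projectPoints(pts,cv2.Rodrigues(V[:3,:3])[0],V[:3,3],np.array(c['mtx']),np.array(c['dist']));print('mouth,grip,collar,tip,foot',p.reshape(-1,2).round(1).tolist(),((p.reshape(-1,2)-[200,120])*4).round().tolist())
E
```

```text
mouth,grip,collar,tip,foot [[258.8, 192.3], [301.8, 136.5], [289.1, 152.8], [266.2, 182.5], [233.1, 226.1]] [[235.0, 289.0], [407.0, 66.0], [357.0, 131.0], [265.0, 250.0], [133.0, 425.0]]
```

View pics/s2.png

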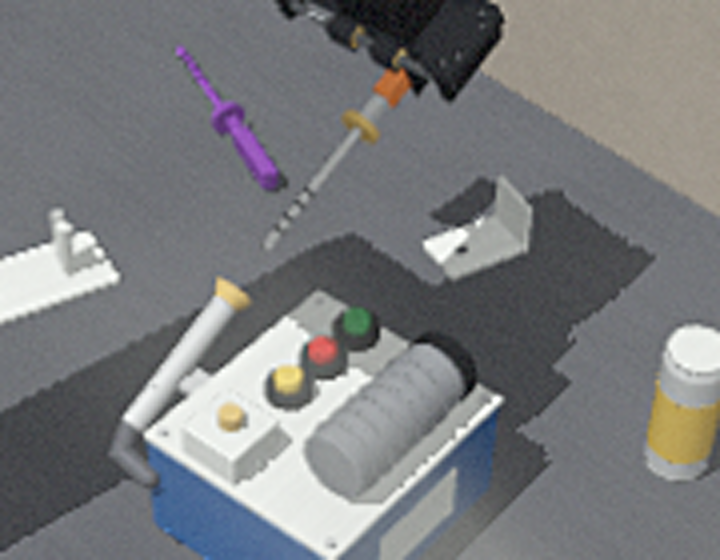

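The side view shows the tip at crop pixel (267,246), close to the predicted (265,250), and the mouth at (234,291), close to the predicted (235,289). Sideways alignment is good. I'll check the remaining normal direction from the depth image.

```bash
cat > res.py <<'E'
from h import *
import sys
f=np.load('/tmp/side%s.npz'%sys.argv[1]);c=arm.calibration('side');P=cloud(f['d'],c);V=np.array(c['view']);C=-V[:3,:3].T@V[:3,3]
m=np.array([487,67.1,145]);a=np.array([.9015,.0932,.4226])
o=arm.observe();R=o['ee_rot'];g=o['position']-11*R[:,2];sx=-R[:,0];col=g-68*sx
print('rod off-axis vs tube: tip rel mouth, perp',(lambda w:(w-a*(w@a)).round(1))(col-120*sx-m), 'along',((col-m)@a).round(1))
for n,o0,ax,lo,hi,r in(('rod',col,sx,-112,-10,4),('tube',m,a,-95,-20,10)):
    vv=o0-C;vv/=np.linalg.norm(vv);nn=vv-ax*(vv@ax);nn/=np.linalg.norm(nn);l=np.cross(nn,ax)
    Q=P.reshape(-1,3)-o0;s=Q@ax;dn=Q@nn;dl=Q@l
    k=(s>lo)&(s<hi)&(abs(dl)<r+4)&(abs(dn)<25)
    k2=k&(abs(dl-np.median(dl[k]))<r*.6)
    print(n,k.sum(),'lat %.1f (%.1f..%.1f)'%(np.mean(dl[k]),dl[k].min(),dl[k].max()),'normal centre %.1f'%(np.median(dn[k2])+r*.93),'l',l.round(2),'n',nn.round(2))
    for b in np.linspace(lo,hi,4)[:-1]:
        q=k2&(s>=b)&(s<b+(hi-lo)/3);q0=k&(s>=b)&(s<b+(hi-lo)/3);print('  s%.0f lat %.1f n %.1f (%d)'%(b,dl[q0].mean(),np.median(dn[q])+r*.93,q.sum()))
E
python3 res.py 2
```

```text
rod off-axis vs tube: tip rel mouth, perp [ 0.5  1.2 -1.4] along 158.7
rod 84 lat -3.3 (-7.8..0.8) normal centre -0.7 l [ 0.29 -0.84 -0.46] n [ 0.31  0.54 -0.78]
  s-112 lat -3.5 n -2.0 (17)
  s-78 lat -3.3 n -0.3 (17)
  s-44 lat -3.0 n 0.5 (15)
tube 181 lat -1.4 (-12.6..13.6) normal centre 0.4 l [ 0.3  -0.84 -0.45] n [ 0.31  0.54 -0.78]
  s-95 lat -0.2 n -0.2 (34)
  s-70 lat -1.8 n 1.3 (32)
  s-45 lat -2.5 n 0.4 (33)
```

Emit:
play_rows(travel=[[-1.76, -0.3, -0.9], [-1.35, -0.14, -0.634], [-0.9, -0.093, -0.423], [-0.9, -0.093, -0.423], [-0.9, -0.093, -0.423], [0, 0, 0]], rot=[[0, 0, 0], [0, 0, 0], [0, 0, 0], [0, 0, 0], [0, 0, 0], [0, 0, 0]], gripper=[1, 1, 1, 1, 1, 1])

```text
time: 10.18
position: [637.7, 80.9, 201.0]
ee_rot: [[-0.903, -0.096, 0.42], [-0.085, 0.995, 0.044], [-0.422, 0.004, -0.907]]
ft_force: [0.4, -0.0, -1.7]
finger_gap: 0.17
grasp_force: 39.8
```

```bash
python3 look.py 3; python3 res.py 3; cd pics;  python3 -c "
import cv2
b=cv2.imread('side3.png');cv2.imwrite('s3.png',cv2.resize(b[120:260,200:380],None,fx=4,fy=4,interpolation=cv2.INTER_CUBIC))"
```

```text
10.175 [637.7  80.9 201. ] [[-0.9025, -0.0958, 0.4198], [-0.0853, 0.9954, 0.0437], [-0.4221, 0.0036, -0.9065]] [ 0.01  0.41  1.84  0.09  0.45 -1.73] 0.1700842117954006 [ 0.4 -0.  -1.7]
rod off-axis vs tube: tip rel mouth, perp [ 1.  -0.3 -2. ] along 93.6
rod 97 lat -2.3 (-7.6..6.7) normal centre -2.0 l [ 0.29 -0.84 -0.46] n [ 0.32  0.54 -0.78]
  s-112 lat -1.4 n -6.1 (17)
  s-78 lat -3.2 n -0.3 (18)
  s-44 lat -2.9 n -2.6 (15)
tube 180 lat -1.4 (-12.6..13.7) normal centre -0.3 l [ 0.3  -0.84 -0.45] n [ 0.31  0.54 -0.78]
  s-95 lat -0.0 n -0.0 (33)
  s-70 lat -2.1 n -0.5 (32)
  s-45 lat -2.3 n -0.4 (34)
```

View pics/s3.png

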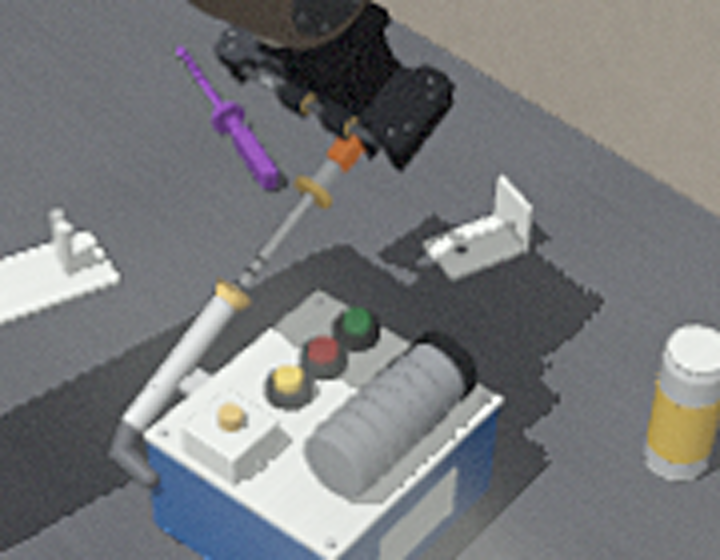

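The rod is in the mouth with no side force. I keep pushing along the axis.

Emit:
play_rows(travel=[[-0.9, -0.093, -0.423], [-0.9, -0.093, -0.423], [-0.9, -0.093, -0.423], [0, 0, 0]], rot=[[0, 0, 0], [0, 0, 0], [0, 0, 0], [0, 0, 0]], gripper=[1, 1, 1, 1])

```text
time: 10.78
position: [610.3, 78.1, 188.1]
ee_rot: [[-0.903, -0.096, 0.42], [-0.085, 0.995, 0.044], [-0.422, 0.004, -0.907]]
ft_force: [0.1, -0.9, -1.2]
finger_gap: 0.168
grasp_force: 39.8
```

Emit:
play_rows(travel=[[-0.9, -0.093, -0.423], [-0.9, -0.093, -0.423], [-0.9, -0.093, -0.423], [0, 0, 0]], rot=[[0, 0, 0], [0, 0, 0], [0, 0, 0], [0, 0, 0]], gripper=[1, 1, 1, 1])

```text
time: 11.28
position: [583.4, 75.3, 175.4]
ee_rot: [[-0.903, -0.096, 0.42], [-0.085, 0.995, 0.044], [-0.422, 0.004, -0.907]]
ft_force: [0.3, -0.3, -1.2]
finger_gap: 0.166
grasp_force: 39.8
```

Emit:
play_rows(travel=[[-0.9, -0.093, -0.423], [-0.9, -0.093, -0.423], [-0.54, -0.056, -0.254], [-0.27, -0.028, -0.127], [0, 0, 0]], rot=[[0, 0, 0], [0, 0, 0], [0, 0, 0], [0, 0, 0], [0, 0, 0]], gripper=[1, 1, 1, 1, 1])

```text
time: 11.9
position: [558.0, 72.6, 163.5]
ee_rot: [[-0.902, -0.096, 0.42], [-0.085, 0.995, 0.044], [-0.423, 0.004, -0.906]]
ft_force: [-0.3, 0.2, -1.2]
finger_gap: 0.166
grasp_force: 39.8
```

Emit:
play_rows(travel=[[-0.27, -0.028, -0.127], [-0.27, -0.028, -0.127], [-0.18, -0.019, -0.085], [0, 0, 0]], rot=[[0, 0, 0], [0, 0, 0], [0, 0, 0], [0, 0, 0]], gripper=[1, 1, 1, 1])

```text
time: 12.4
position: [551.8, 71.9, 160.8]
ee_rot: [[-0.901, -0.096, 0.423], [-0.085, 0.995, 0.044], [-0.425, 0.003, -0.905]]
ft_force: [3.3, 3.0, 1.8]
finger_gap: 0.164
grasp_force: 39.8
```

Emit:
play_rows(travel=[[-0.18, -0.019, -0.085], [-0.09, -0.009, -0.042], [0, 0, 0]], rot=[[0, 0, 0], [0, 0, 0], [0, 0, 0]], gripper=[1, 1, 1])

```text
time: 12.78
position: [551.6, 71.7, 161.1]
ee_rot: [[-0.899, -0.095, 0.428], [-0.085, 0.995, 0.043], [-0.431, 0.003, -0.903]]
ft_force: [13.3, 6.6, 3.9]
finger_gap: 0.163
grasp_force: 39.9
```

```bash
python3 look.py 4; python3 res.py 4|head -1; cd pics;  python3 -c "
import cv2
b=cv2.imread('side4.png');cv2.imwrite('s4.png',cv2.resize(b[140:240,200:320],None,fx=6,fy=6,interpolation=cv2.INTER_CUBIC))"
```

```text
12.775 [551.6  71.7 161.1] [[-0.8986, -0.095, 0.4284], [-0.0845, 0.9955, 0.0433], [-0.4306, 0.0027, -0.9026]] [-0.01  0.37  2.09  0.2   0.25 -1.86] 0.16289114375033606 [13.3  6.6  3.9]
rod off-axis vs tube: tip rel mouth, perp [ 1.5 -0.3 -3.1] along -2.7
```

View pics/s4.png

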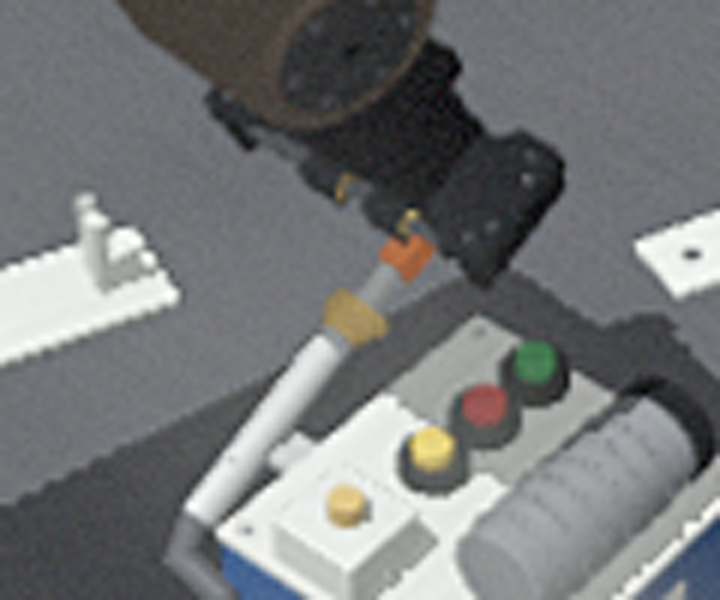

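The collar is seated on the mouth: the side view shows the brass collar against the flare at (355,315), and the force is rising. I now draw the stick out along the axis.

Emit:
play_rows(travel=[[0.45, 0.047, 0.211], [0.9, 0.093, 0.423], [1.35, 0.14, 0.634], [1.35, 0.14, 0.634], [1.35, 0.14, 0.634], [1.35, 0.14, 0.634], [1.8, 0.186, 0.845], [1.8, 0.186, 0.845], [1.8, 0.186, 0.845], [1.8, 0.186, 0.845]], rot=[[0, 0, 0], [0, 0, 0], [0, 0, 0], [0, 0, 0], [0, 0, 0], [0, 0, 0], [0, 0, 0], [0, 0, 0], [0, 0, 0], [0, 0, 0]], gripper=[1, 1, 1, 1, 1, 1, 1, 1, 1, 1])

```text
time: 14.12
position: [688.8, 86.1, 224.8]
ee_rot: [[-0.902, -0.096, 0.42], [-0.085, 0.995, 0.043], [-0.423, 0.003, -0.906]]
ft_force: [0.1, -0.1, -0.6]
finger_gap: 0.166
grasp_force: 39.9
```

Emit:
play_rows(travel=[[0.5, 0, 0.3], [0, 0, 0.3], [0, 0, 0], [-1, -3, 0], [-1, -4.6, 0], [-1, -4.6, 0], [-1, -4.6, 0], [-1, -4.6, 0], [-1, -4.6, 0], [-1, -4.6, 0]], rot=[[-0.014, 0.145, 0], [-0.014, 0.145, 0], [-0.014, 0.145, 0], [0, 0, -0.085], [0, 0, -0.085], [0, 0, -0.085], [0, 0, -0.085], [0, 0, -0.085], [0, 0, -0.085], [0, 0, -0.085]], gripper=[1, 1, 1, 1, 1, 1, 1, 1, 1, 1])

```text
time: 15.38
position: [622.7, -221.8, 230.6]
ee_rot: [[-0.876, 0.483, 0.001], [0.483, 0.876, 0.002], [0.0, 0.003, -1.0]]
ft_force: [1.0, 0.9, -1.0]
finger_gap: 0.166
grasp_force: 39.9
```

Emit:
play_rows(travel=[[-1, -4.6, 0], [-1, -4.5, 0], [-0.9, -4.2, -2], [-0.3, -2, -3], [0, 0, -3], [0, 0, -2.5], [0, 0, -1.5], [0, 0, -0.8], [0, 0, 0], [0, 0, 0]], rot=[[0, 0, 0], [0, 0, 0], [0, 0, 0], [0, 0, 0], [0, 0, 0], [0, 0, 0], [0, 0, 0], [0, 0, 0], [0, 0, 0], [0, 0, 0]], gripper=[1, 1, 1, 1, 1, 1, 1, 1, 1, 1])

```text
time: 16.62
position: [591.0, -373.2, 103.3]
ee_rot: [[-0.877, 0.48, 0.002], [0.48, 0.877, 0.002], [-0.001, 0.003, -1.0]]
ft_force: [0.8, -0.1, -0.2]
finger_gap: 0.167
grasp_force: 39.9
```

```bash
python3 look.py 5
python3 - <<'E'
from h import *
o=arm.observe();R=o['ee_rot'];g=o['position']-11*R[:,2];sx=-R[:,0];col=g-66*sx
print('tip',(col-120*sx).round(1))
f=np.load('/tmp/side5.npz');c=arm.calibration('side');P=cloud(f['d'],c).reshape(-1,3)
Q=P-col;s=Q@sx;l=Q@np.cross([0,0,1],sx)
for b in range(-140,0,20):
    k=(s>b)&(s<b+20)&(abs(l)<14)&(abs(Q[:,2])<25)
    if k.any(): print(b,k.sum(),P[k][:,2].mean().round(1),l[k].mean().round(1))
a=cv2.imread('pics/top5.png');b=cv2.imread('pics/side5.png');cv2.imwrite('pics/both5.png',cv2.resize(cv2.hconcat([a[60:300,220:540],b[180:420,240:560]]),(800,300)))
E
```

```text
16.625 [ 591.  -373.2  103.3] [[-0.8774, 0.4797, 0.0019], [0.4797, 0.8774, 0.0021], [-0.0007, 0.0028, -1.0]] [-0.66  0.72  1.47  0.    0.96 -1.73] 0.16743591100597296 [ 0.8 -0.1 -0.2]
tip [ 427.7 -283.9  114.1]
-140 1 122.4 -2.1
-120 21 117.2 0.2
-100 21 118.0 -0.2
-80 22 118.4 -0.8
-60 22 117.9 -1.0
-40 20 118.2 -1.1
-20 43 116.3 -2.1
```

View pics/both5.png

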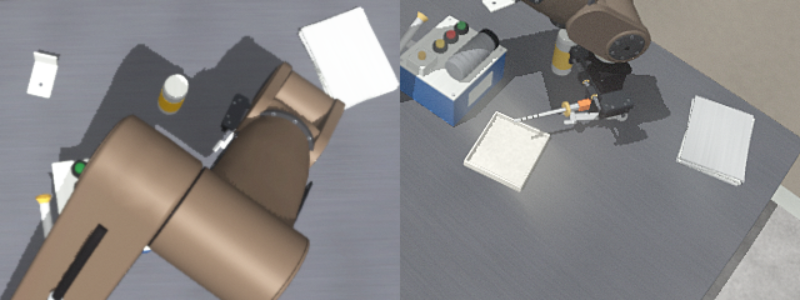

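The side view shows the stick held level over the tray, with its tip at crop pixel (523,122). By the arm pose the tip is at (428,-284,114), and the rod depth agrees. I lower it slightly, let it settle, and hand in.

Emit:
play_rows(travel=[[0, 0, -0.3], [0, 0, 0], [0, 0, 0], [0, 0, 0], [0, 0, 0], [0, 0, 0]], rot=[[0, 0, 0], [0, 0, 0], [0, 0, 0], [0, 0, 0], [0, 0, 0], [0, 0, 0]], gripper=[1, 1, 1, 1, 1, 1])

```text
time: 17.48
position: [590.6, -373.0, 99.3]
ee_rot: [[-0.877, 0.48, 0.001], [0.48, 0.877, 0.003], [0.001, 0.003, -1.0]]
ft_force: [0.2, -0.2, -0.9]
finger_gap: 0.168
grasp_force: 39.9
```

Run:
```python
from h import *
o=arm.observe();print(o['position'].round(1),abs(o['dq']).max().round(4),o['finger_gap'],o['grasp_force'])
print(arm.sign_off())
```

```text
[ 590.6 -373.    99.3] 0.0017 0.16802544096146108 39.898316860198975
the job is handed in; nothing more can be done
None
```

The job is handed in at about 17.5 s: I pressed red then yellow fully and released each, left green alone, pushed the dipstick in until its collar seated and drew it out, and it is now held level and still with its tip about 10 cm above the drip tray; the hand-in returned no verdict.

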